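# Vent and close the culture tub

## Robot

A 7-joint arm with a two-finger parallel gripper is mounted at the origin on the work surface. World frame = base frame: x ahead of the robot, y to its left, z up, the work surface at z = 0. Lengths are in m, angles in rad, forces in N, time in s.
With the tool pointing down it reaches from about 0.425 to 0.875 m from the base axis. Payload 4.7 kg.
Tool frame: the origin (TCP) lies at the very end of the fingers, on their centre line; the grasp point (between the pads) lies 19 mm behind it; z points along the fingers, y is the line along which they close (so a half turn about z gives the same grasp; the last joint's range is limited). The gripper opens to 87 mm and grips with 3 to 60 N. Pads are 19 mm wide; open, the fingers measure 117 mm over their backs; the gripper's body (75 mm by 190 mm) begins 51 mm behind the grasp point.
Start: joints at [1.274, 0.321, -0.07, 1.45, 0.023, 1.371, -0.057], TCP at [0.199, -0.619, 0.223] pointing down, gripper open.
Joint ranges: [-2.86, 2.86], [-0.3, 2.09], [-1.38, 1.24], [0.06, 2.45], [-1.56, 4.7], [0.09, 2.05], [-2.69, 2.69]. Speed limits (rad/s): [2.57, 2.57, 3.14, 3.14, 3.14, 3.14, 3.14].

## Interface

Orientations are given as a rotation vector (axis times angle).
In Python, from bench import ctrl, imaging, ticket gives the robot as it stands.
- The arm moves only by the tool jog_arm, never from a script. Its argument "rows" is text: rows parted by semicolons, each of 7 numbers parted by spaces: the shift along the tool's x, y, z in cm, then the turn, a rotation vector about the tool's x, y, z in rad, then the closure, from -1 (fully open) to 1 (shut), so that 0 is half open. A call has 1 to 5 rows; each row shifts and turns the commanded pose from where the row before left it, along the tool's axes as they then stand; what a row does not reach is not made up. A row lasts 1/8 s, in which the tool goes at most 62.5 mm and 10.7 degrees, less where a joint would pass 70% of its speed; a pose out of reach is approached as far as the arm can. A call with a gripper value outside its range is refused whole. The fingers move at their own pace and stop on an object; "force" is the grip in N (left out, the last holds). Time passes only in rows, so rows that do not move let the fingers close. It gives the time, the measured TCP pose, the force, the opening and the grip force at its end, in the units of the state.
- ctrl.get_state(): the state, without advancing time (a new reading comes with each control period).
- imaging.get_image(name): name is "scene" or "side" or "wrist"; returns a dict with "img" (384x512x3 uint8, blue, green, red), "vertical_fov" (degrees; the focal length in pixels is half the picture's height over the tangent of half this angle, whatever the lens; pixels are square), "cx", "cy" (the principal point, pixels), "origin" and "orientation" of the camera in the world. Camera axes: x right, y down, z forward; pixel columns grow to the right and rows downward; lengths in m; the calibration is good to about 2 mm. A picture is of the moment at which its call begins. There is no depth.
- ticket.close_job(): hands the job in; it is judged then, once.
The state is a dict: "time": time; "joint_positions": joint angles; "qd": joint speeds; "joint_torque": joint torques, N m; "position": TCP position; "tool_rot": TCP orientation; "ft_force": force on the tool from outside, world axes, zero at the start; "torque": the same for the moment, N m; "grip_width": opening from 0.0 (shut) to 1.0 (fully open); "grip_force": force on a finger pad.
Only numpy, scipy, OpenCV 4.12 (cv2) and the standard library are available. Lean on these libraries where they do the work, as an engineer would, in place of code of your own. Each camera call takes 0.05 s, during which the arm holds its last target. There are 200 camera calls.

## Task

Get the culture tub beside the fermenter closed so that it can breathe. First lift the black cap off the vent in the middle of the tub's lid and stand it upright in the empty well of the cap rack; then nudge the lid, which lies askew on the rim, over until it drops into the mouth, and press it down over each of the three plungers in turn until it is fully home and level all round. Press gently, never with more than about 35 N, which would crush the rubber cushion under the tub, and leave the spare cap, the beaker, the jar and the glass dish where they are.

Things in the scene. Friction and masses are not known exactly. Their poses are not given: they have to be found in the camera images.
- tub_rim (a point): centre of the mouth of the stainless round tub, at rim height; z up. Rim 75 mm above the bench, 116 mm across outside, wall 6 mm, mouth 104 mm across; it stands on a rubber cushion in a fixed steel dish (170 mm across, 4 mm thick). Three stiff plungers stand up out of the rim at 0, 120 and 240 deg from this frame's x axis, each in a steel block outside the wall (16 mm wide, out to 68 mm, flush with the rim)
- shoe_pt (a point): foot, at rim height, of the plunger on the tub's x axis, 57 mm from the tub's axis; the other two lie 120 deg to either side. A plunger is an upright 7 mm brass pin standing 4.5 to 6 mm out of the rim at the start; it slides stiffly: about 12 N pushes it in and it stays where it is left. Pressing on the lid's flange above a plunger, or up to 5 mm further in, with 13 to 20 N drives that side home
- lid_top (a point): centre of the flat top of the white round lid, z out of the lid. Flange 136 mm across, 5 mm thick (too wide to grasp), about 160 g. On top a ring (44 mm across outside, 36 inside, 5 high) is the vent well where the black cap stands. At the start the lid lies 6 to 11 mm off the tub's axis, tipped about 0.13 rad, one side of its plug up on a plunger. Fully home, this point is 5 mm above the rim
- lid_foot (a point): centre of the underside of the lid's plug, 15.5 mm below the lid's top. The plug is 10.5 mm deep below the flange, 100 mm across, tapering to 97 mm at its foot. Nudged over until the plug drops into the mouth, the lid's flange rests on the plungers, its top 9 to 11 mm above the rim, with about 2 mm of sideways play. Pressed over one plunger it tips to that side (up to 0.1 rad) until the others are in too
- pot (a joint): how far the tub is pressed down into its rubber cushion, m: 0 at rest, 1 mm more for every 16 N of downward push; it springs back when let go and must never pass 2.4 mm
- cap_mid (a point): centre (half-way up) of the black ribbed cap standing loose in the lid's vent well, 30 mm across and 44 mm high, z along its axis, about 30 g. It is gripped from above across its upper half; it starts tipped together with the lid.
- rack_free (a point): middle of the floor of the empty well of the aluminium cap rack, where the cap is to stand. The rack is a fixed bar 130 x 65 mm, 18 mm high (this floor is its top face); the well is a ring 42 mm across inside and 5 mm high. The other well, 64 mm away along this frame's -x, is taken by the spare cap.
- spare_mid (a point): centre of the spare cap, equal to the other one, standing in the rack's other well: leave it alone
- beaker: small clear beaker, 52 mm across, 60 mm high, standing in a low steel tray (170 x 120 x 25 mm); origin under its centre: leave it alone
- jar: small amber jar with a black lid, 44 mm across, 75 mm high, standing in the same tray; origin under its centre: leave it alone
- dish: flat round glass dish, 92 mm across, 15 mm high; origin under its centre: leave it alone
There are look-alikes about, which are no part of the job. Leave any brown look-alike of the part that bears tub_rim alone.

How it is judged:
By the outcome, as a careful person would: the job done as asked, in the order asked, and still so for the second after the job is handed in, with the robot touching nothing.
It also fails if it takes over 67 s, if anything falls off the work surface, if the arm or the gripper's body presses on something with over 40 N, if the wrist force passes 120 N, or if a joint passes its speed limit or range.

## Working session

There is one attempt and no reset: what is moved stays moved. The work goes in short steps, Python scripts to look and compute and a tool call to move; the robot and the scene stay as the last step left them, time stands still between calls to the robot, and variables do not carry over. Pictures are saved under pics/ and viewed, at most 10 in all, crops included, and the job is handed in when it is done.

Besides the shell and the picture viewer there is one more tool, called by a JSON object that holds its "method" and its "body". jog_arm: Moves the arm, as the interface text tells. Its arguments: {"type":"object","properties":{"rows":{"type":"string"},"force":{"type":"number"}},"required":["rows"]}

```bash
mkdir -p pics; ls; cat > h.py <<'E'
import numpy as np, cv2
from scipy.spatial.transform import Rotation as R
from bench import ctrl, imaging, ticket
def Rm(o):
    o=np.array(o,float)
    return o if o.shape==(3,3) else (R.from_rotvec(o).as_matrix() if o.size==3 else R.from_quat(o).as_matrix())
def cam(n):
    d=imaging.get_image(n); d['f']=192/np.tan(np.radians(d['vertical_fov'])/2); d['R']=Rm(d['orientation']); d['o']=np.array(d['origin']); return d
def ray(d,u,v):
    r=d['R']@np.array([(u-d['cx'])/d['f'],(v-d['cy'])/d['f'],1]); return r/np.linalg.norm(r)
def onz(d,u,v,z):
    r=ray(d,u,v); return d['o']+r*(z-d['o'][2])/r[2]
def tri(d1,p1,d2,p2):
    r1,r2=ray(d1,*p1),ray(d2,*p2); A=np.stack([r1,-r2],1); s=np.linalg.lstsq(A,d2['o']-d1['o'],rcond=None)[0]
    a,b=d1['o']+s[0]*r1,d2['o']+s[1]*r2; return (a+b)/2,np.linalg.norm(a-b)
def proj(d,p):
    c=d['R'].T@(np.array(p)-d['o']); return c[:2]/c[2]*d['f']+[d['cx'],d['cy']]
def totool(p):
    s=ctrl.get_state(); return Rm(s['tool_rot']).T@(np.array(p)-s['position'])
E
python3 - <<'E'
from h import *
ims=[cam(n) for n in ("scene","side","wrist")]
for n,d in zip("scene side wrist".split(),ims):
    print(n,d['vertical_fov'],d['cx'],d['cy'],d['origin'],d['orientation'])
    cv2.imwrite(f'pics/{n}0.png',d['img'])
a=np.vstack([ims[0]['img'],]);cv2.imwrite('pics/s.png',cv2.resize(ims[0]['img'],(800,600)))
cv2.imwrite('pics/t.png',cv2.resize(ims[1]['img'],(800,600)))
print(ctrl.get_state())
E
```

```text
pics
scene 57.426537235008816 251.79901054535623 190.83673888983816 [0.99088125 0.10286217 0.77908118] [-1.63580289 -2.01051892  0.71929163]
side 54.621298078808906 257.5233919775409 186.38154216756442 [-0.0533284   0.57537111  0.68234518] [-0.81270406  2.44431606 -1.19735186]
wrist 68.57866240320018 249.3259844323929 188.8611669495378 [ 0.26632006 -0.59725059  0.38402708] [ 2.35807357 -1.71986358 -0.23103526]
{'time': 0.15, 'joint_positions': array([ 1.27408922,  0.32164341, -0.07005009,  1.45137462,  0.0226125 ,
        1.37077031, -0.05693576]), 'qd': array([-0.00093881, -0.00234168, -0.00103305, -0.00342925,  0.00069794,
        0.00067391, -0.00020421]), 'joint_torque': array([ 3.74390447e-04, -4.91796541e+01, -4.04617768e-01, -3.12876534e+01,
       -6.40156120e-02,  4.04783199e-02,  6.64229265e-05]), 'position': array([ 0.19859772, -0.61849988,  0.22172865]), 'tool_rot': array([-3.10238792e+00, -4.85973965e-01,  5.07698867e-04]), 'ft_force': array([ 0.95928566, -0.18969323, -0.72459088]), 'torque': array([ 0.04521767, -0.03420901, -0.01666644]), 'grip_force': 0.0, 'grip_width': 1.0022247312914636}
```

View pics/s.png

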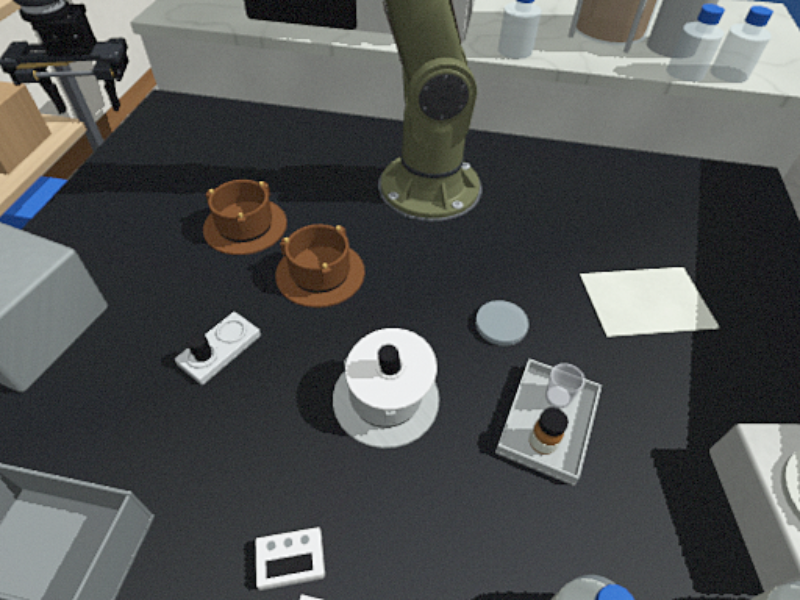

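View pics/t.png

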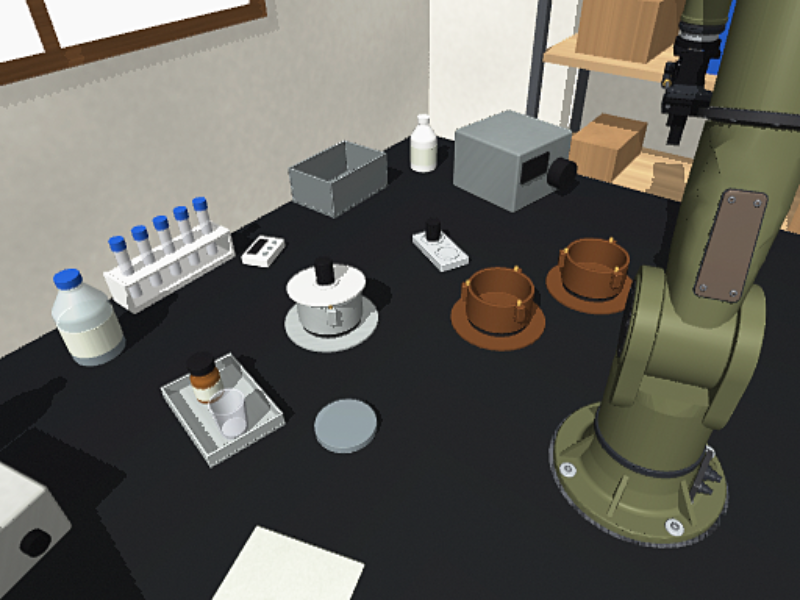

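The only stainless tub with a white lid is at scene (390,380)/800 and side (325,300). The two brown ones, at scene (240,210) and (318,260), are look-alikes. The rack is at scene (218,347): spare cap at (202,347), empty well at (231,330). I'll confirm this in an enlarged crop.

```bash
python3 - <<'E'
from h import *
a=cv2.imread('pics/scene0.png');b=cv2.imread('pics/side0.png')
c1=cv2.resize(a[200:290,205:285],(400,450),interpolation=cv2.INTER_CUBIC)   # x5
c2=cv2.resize(b[155:230,175:255],(400,375),interpolation=cv2.INTER_CUBIC)
c3=cv2.resize(a[190:250,105:175],(400,343)); 
o=np.zeros((450,800,3),np.uint8);o[:,:400]=c1;o[:375,400:]=c2
cv2.imwrite('pics/c1.png',o)
E
```

```text
(no output)
```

View pics/c1.png

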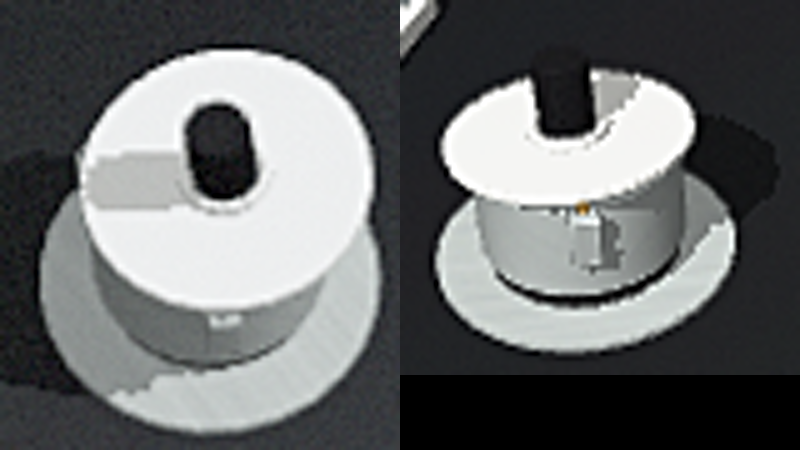

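The crop confirms it: steel tub, white lid, and black cap in the vent well. The front block is at scene px (250,264), and the brass pin at side px (211.6,196.6). Next I'll measure all of it with masks.

```bash
python3 - <<'E'
from h import *
from scipy.optimize import least_squares
S,T=cam('scene'),cam('side')
def circ(P,r):
    P=np.array(P)[:,:2]; s=least_squares(lambda c:np.hypot(*(P-c).T)-r,P.mean(0)); return s.x,np.abs(s.fun).max()
sc=lambda L:[(205+u/5,200+v/5) for u,v in L]; si=lambda L:[(175+(u-400)/5,155+v/5) for u,v in L]
for d,L in((S,sc([(40,275),(60,215),(381,270),(215,432),(120,393),(340,370)])),(T,si([(437,262),(575,350),(735,235),(500,330),(690,310)]))):
    print('dish',circ([onz(d,u,v,.004) for u,v in L],.085))
print('front block',onz(S,250,264,.075),'side pin',onz(T,211.6,196.6,.078))
def lid(d,x0,x1,y0,y1):
    g=cv2.cvtColor(d['img'],cv2.COLOR_BGR2GRAY); m=np.zeros_like(g); m[y0:y1,x0:x1]=(g[y0:y1,x0:x1]>215)
    c=max(cv2.findContours(m,cv2.RETR_EXTERNAL,cv2.CHAIN_APPROX_NONE)[0],key=cv2.contourArea)
    h=cv2.convexHull(c); e=cv2.fitEllipse(h.astype(np.float32)); print('ell',e); return e[0],h[:,0].astype(float)
es,hs=lid(S,205,285,200,275); et,ht=lid(T,175,240,160,200)
C,g=tri(S,es,T,et); print('lid',C,g)
def blk(d,x0,x1,y0,y1,th=60):
    g=cv2.cvtColor(d['img'],cv2.COLOR_BGR2GRAY); m=np.zeros_like(g); m[y0:y1,x0:x1]=(g[y0:y1,x0:x1]<th)
    c=max(cv2.findContours(m,cv2.RETR_EXTERNAL,cv2.CHAIN_APPROX_NONE)[0],key=cv2.contourArea);p=c[:,0]
    return p
p=blk(S,238,262,215,245); print('cap scene',p.min(0),p.max(0), cv2.minAreaRect(p))
print('tool down? ',Rm(ctrl.get_state()['tool_rot']))
# rack wells / spare : ellipses of inner ring
for d,n,b in((S,'rs',(105,175,190,250)),(T,'rt',(255,305,135,178))):
    x0,x1,y0,y1=b; cv2.imwrite(f'pics/{n}.png',cv2.resize(d['img'][y0:y1,x0:x1],None,fx=8 if n=='rt' else 5.7,fy=8 if n=='rt' else 5.7,interpolation=cv2.INTER_CUBIC))
a,b=cv2.imread('pics/rs.png'),cv2.imread('pics/rt.png');h=max(a.shape[0],b.shape[0])
o=np.zeros((h,a.shape[1]+b.shape[1],3),np.uint8);o[:a.shape[0],:a.shape[1]]=a;o[:b.shape[0],a.shape[1]:]=b;cv2.imwrite('pics/rack.png',o);print(o.shape,a.shape)
E
```

```text
dish (array([0.55046711, 0.01704783]), np.float64(0.0033914640962484505))
dish (array([0.5494553 , 0.01754312]), np.float64(0.0030265760414253107))
front block [0.61612081 0.03584389 0.075     ] side pin [0.50496646 0.05893704 0.078     ]
ell ((249.80828857421875, 235.37451171875), (50.99506378173828, 57.56586837768555), 81.81278228759766)
ell ((208.12025451660156, 182.16937255859375), (25.60668182373047, 49.968379974365234), 81.76998901367188)
lid [0.54904118 0.02263537 0.08440063] 0.0029365969302815186
cap scene [242 221] [255 239] ((248.7799835205078, 229.95999145507812), (18.526199340820312, 12.303659439086914), 81.8698959350586)
tool down?  [[ 9.52085236e-01  3.05832634e-01 -3.21877941e-04]
 [ 3.05832797e-01 -9.52084897e-01  8.05394306e-04]
 [-6.01392647e-05 -8.65244859e-04 -9.99999624e-01]]
(344, 799, 3) (342, 399, 3)
```

View pics/rack.png

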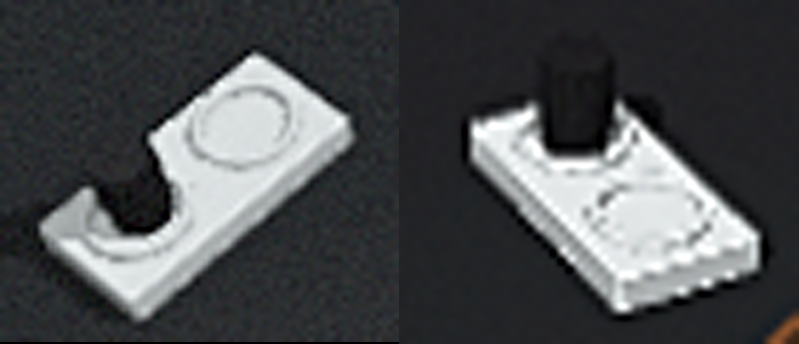

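```bash
python3 - <<'E'
from h import *
S,T,W=cam('scene'),cam('side'),cam('wrist')
p,g=tri(S,(147.1,212.3),T,(286.75,162.25)); print('well',p,g,onz(S,147.1,212.3,.0205),onz(T,286.75,162.25,.0205))
# spare cap bottom-ring centre approx
q,g=tri(S,(105+137/5.7,190+217/5.7),T,(255+(580-399)/8,135+145/8));print('spare ring',q,g,onz(T,255+(580-399)/8,135+143/8,.02))
Rt=Rm(ctrl.get_state()['tool_rot']); print((Rt.T@W['R']).round(3), Rt.T@(W['o']-ctrl.get_state()['position']))
print(totool([.55,.0173,.25]))
E
```

```text
well [ 0.48908111 -0.2721031   0.01267205] 0.0029552282314456706 [ 0.49308817 -0.26974104  0.0205    ] [ 0.48258369 -0.26006126  0.0205    ]
spare ring [ 0.54541527 -0.29999461  0.01141478] 0.0006861204276512348 [ 0.53858494 -0.28955725  0.02      ]
[[-0.    -0.965 -0.263]
 [ 1.    -0.001  0.   ]
 [-0.001 -0.263  0.965]] [ 0.07094899  0.00028163 -0.16239424]
[ 0.52897113 -0.49820874 -0.02749196]
```

{"method": "jog_arm", "body": {"rows": "4.8 -3.1 -0.4 0 0 0 -0.3;4.8 -3.1 -0.4 0 0 0 -0.3;4.8 -3.1 -0.4 0 0 0 -0.3;4.8 -3.1 -0.4 0 0 0 -0.3;4.8 -3.1 -0.4 0 0 0 -0.3"}}

```text
time: 1.02
position: [0.3809, -0.3964, 0.243]
tool_rot: [3.103, 0.486, 0.0]
ft_force: [0.6, -0.5, -0.7]
grip_width: 0.653
grip_force: 0.0
```

{"method": "jog_arm", "body": {"rows": "4.8 -3.1 0 0 0 0 -0.3;4.8 -3.1 0 0 0 0 -0.3;4.8 -3.1 0 0 0 0 -0.3;0 0 0 0 0 0 -0.3"}}

```text
time: 1.52
position: [0.4919, -0.2595, 0.2429]
tool_rot: [-3.1, -0.502, -0.004]
ft_force: [0.2, 0.0, 0.1]
grip_width: 0.649
grip_force: 0.0
```

```bash
python3 - <<'E'
from h import *
W=cam('wrist'); cv2.imwrite('pics/w1.png',W['img']); import pickle; W1={k:W[k] for k in W}; pickle.dump(W1,open('w1.pkl','wb'))
print(ctrl.get_state()['position'],totool([.55,.0173,.25]))
E
```

```text
[ 0.48988468 -0.26292994  0.24270984] [ 0.14425947 -0.24765392 -0.00724968]
```

View pics/w1.png

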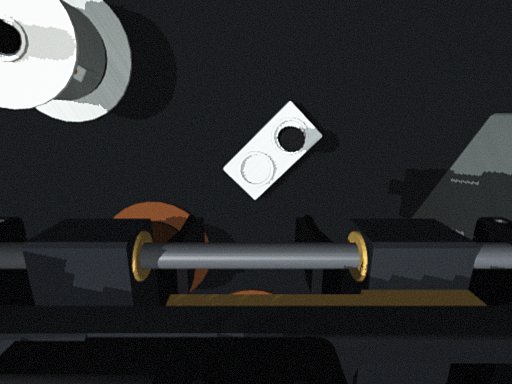

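Wrist view: empty well at (257,168), spare cap at (291,136), tub at upper left, brown look-alike at lower left.

{"method": "jog_arm", "body": {"rows": "2.3 -5 0 0 0 0 -0.3;2.3 -5 0 0 0 0 -0.3;2.3 -5 0 0 0 0 -0.3;2.3 -5 0 0 0 0 -0.3;2.3 -5 0 0 0 0 -0.3"}}

```text
time: 2.2
position: [0.5215, 0.0072, 0.2427]
tool_rot: [3.103, 0.48, 0.001]
ft_force: [-0.2, -0.3, -0.0]
grip_width: 0.653
grip_force: 0.0
```

{"method": "jog_arm", "body": {"rows": "0 0 0 0 0 0 -0.3;0 0 0 0 0 0 -0.3"}}

```text
time: 2.45
position: [0.5215, 0.0057, 0.2425]
tool_rot: [3.103, 0.483, -0.001]
ft_force: [0.2, -0.7, -1.0]
grip_width: 0.651
grip_force: 0.0
```

```bash
python3 - <<'E'
from h import *
import pickle
W1=pickle.load(open('w1.pkl','rb')); print('well',onz(W1,257,168,.0215),'rackc',onz(W1,273,150.5,.018), 'corners',[onz(W1,*c,.018)[:2].round(3) for c in((291,101),(322,134),(256,200),(223,168))])
W=cam('wrist'); pickle.dump(W,open('w2.pkl','wb')); 
cv2.imwrite('pics/w2.png',cv2.resize(W['img'][60:240,140:380],None,fx=3.3,fy=3.3,interpolation=cv2.INTER_CUBIC))
print(ctrl.get_state()['position'])
E
```

```text
well [ 0.49252713 -0.27073436  0.0215    ] rackc [ 0.5219866  -0.28405451  0.018     ] corners [array([ 0.591, -0.285]), array([ 0.564, -0.34 ]), array([ 0.447, -0.285]), array([ 0.477, -0.226])]
[0.5214537  0.00516317 0.24235848]
```

View pics/w2.png

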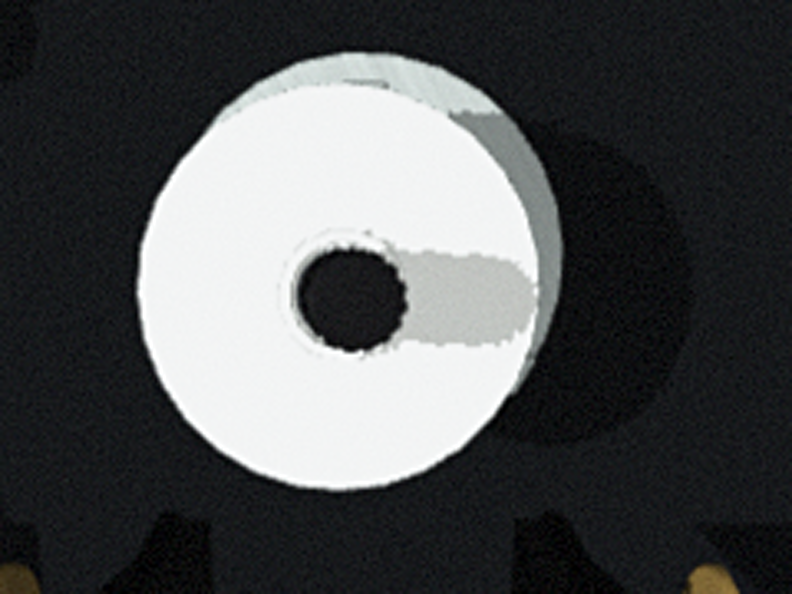

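```bash
python3 - <<'E'
from h import *
import pickle
from scipy.optimize import least_squares
W=pickle.load(open('w2.pkl','rb')); S,T=cam('scene'),cam('side')
def hull(d,x0,x1,y0,y1,th):
    g=cv2.cvtColor(d['img'],cv2.COLOR_BGR2GRAY); m=np.zeros_like(g); m[y0:y1,x0:x1]=(g[y0:y1,x0:x1]>th)
    c=max(cv2.findContours(m,cv2.RETR_EXTERNAL,cv2.CHAIN_APPROX_NONE)[0],key=cv2.contourArea)
    return cv2.convexHull(c)[:,0].astype(float),c
def show(d): 
    g=cv2.cvtColor(d['img'],cv2.COLOR_BGR2GRAY);return g
sets=[]
for n,d,b,th in(('w',W,(140,380,60,215),226),('s',S,(205,285,200,275),215),('t',T,(175,240,160,200),215)):
    h,c=hull(d,*b,th); e=cv2.fitEllipse(h.astype(np.float32)); print(n,len(h),e); sets.append((d,h))
def res(p,ss):
    n=np.array([p[3],p[4],1]);n/=np.linalg.norm(n);C=p[:3];o=[]
    for d,h in ss:
        r=np.array([ray(d,*q) for q in h]); t=((C-d['o'])@n)/(r@n); P=d['o']+r*t[:,None]; o.append(np.linalg.norm(P-C,axis=1)-.068)
    return np.concatenate(o)
for nm,ss in(('w',sets[:1]),('ws',sets[:2]),('wt',[sets[0],sets[2]]),('st',sets[1:]),('all',sets)):
    s=least_squares(res,[.55,.02,.085,0,0],args=(ss,),loss='soft_l1',f_scale=.001,x_scale=[.01,.01,.01,.1,.1]); print(nm,s.x.round(4),np.abs(s.fun).mean())
# tub dish from wrist
L=[(365,52),(270,82),(500,112),(555,200),(561,265),(530,370)]
P=np.array([onz(W,140+u/3.3,60+v/3.3,.004) for u,v in L])[:,:2]
s=least_squares(lambda c:np.hypot(*(P-c).T)-.085,[.55,.02]);print('dish',s.x,s.fun.round(4))
print('cap top',onz(W,246,150.3,.13), 'lid ring', onz(W,140+345/3.3,60+293/3.3,.09))
E
```

```text
w 49 ((242.1573486328125, 146.09207153320312), (120.36809539794922, 122.0605697631836), 2.98882794380188)
s 31 ((249.7786865234375, 235.37046813964844), (50.964412689208984, 57.648128509521484), 81.94914245605469)
t 23 ((208.12025451660156, 182.16937255859375), (25.60668182373047, 49.968379974365234), 81.76998901367188)
w [ 0.5495  0.0206  0.087   0.0985 -0.0877] 0.00018246912919139596
ws [ 0.5488  0.0208  0.0895  0.0569 -0.0771] 0.0006526418557249402
wt [ 0.5494  0.0215  0.0855  0.09   -0.0483] 0.0005989086550263154
st [ 0.5472  0.0219  0.0872  0.0868 -0.0491] 0.0013228583359242805
all [ 0.5488  0.0215  0.0865  0.0898 -0.0374] 0.0010437789060664501
dish [0.55186561 0.01312916] [ 0.0014 -0.0008 -0.0005  0.0001 -0.0007  0.0006]
cap top [0.55409007 0.01882593 0.13      ] lid ring [0.55009914 0.01966504 0.09      ]
```

{"method": "jog_arm", "body": {"rows": "1.8 0 4.5 0 0 0 -0.3;1.8 0 4.5 0 0 0 -0.3;0 0 0 0.105 -0.066 0 -0.3;0 0 0 0 0 0 -0.3"}}

```text
time: 3.1
position: [0.5566, 0.0152, 0.1509]
tool_rot: [-3.01, -0.462, 0.127]
ft_force: [0.6, -0.2, -0.2]
grip_width: 0.646
grip_force: 0.0
```

```bash
python3 - <<'E'
from h import *
s=ctrl.get_state(); print(s['position'],Rm(s['tool_rot'])[:,2],totool([.551,.0194,.102]))
E
```

```text
[0.55660594 0.01518326 0.15091737] [-0.09620571  0.08009984 -0.9921333 ] [-0.00073901 -0.0005083   0.04940963]
```

{"method": "jog_arm", "body": {"rows": "0 0 1.7 0 0 0 -0.3;0 0 1.7 0 0 0 -0.3;0 0 1.5 0 0 0 -0.3;0 0 0 0 0 0 -0.3", "force": 12}}

```text
time: 3.6
position: [0.5497, 0.0231, 0.1025]
tool_rot: [-3.008, -0.473, 0.128]
ft_force: [0.4, -0.4, 0.8]
grip_width: 0.653
grip_force: 0.0
```

{"method": "jog_arm", "body": {"rows": "0 0 0 0 0 0 1;0 0 0 0 0 0 1;0 0 0 0 0 0 1;0 0 0 0 0 0 1", "force": 12}}

```text
time: 4.1
position: [0.5516, 0.0226, 0.1043]
tool_rot: [-3.009, -0.471, 0.123]
ft_force: [0.5, -0.3, 1.9]
grip_width: 0.338
grip_force: 12.0
```

{"method": "jog_arm", "body": {"rows": "0 0 -1 0 0 0 1;0 0 -3 0 0 0 1;0 0 -5 0 0 0 1;0 0 -3 -0.105 0.066 0 1;0 0 0 0 0 0 1"}}

```text
time: 4.72
position: [0.5636, 0.0156, 0.2272]
tool_rot: [3.101, 0.491, 0.011]
ft_force: [-0.5, -0.0, 0.0]
grip_width: 0.341
grip_force: 12.0
```

```bash
python3 - <<'E'
from h import *
s=ctrl.get_state(); M=Rm(s['tool_rot']); print(s['position'],s['grip_width'],s['grip_force'],M.round(3),totool([.492,-.270,.22]))
W=cam('wrist'); cv2.imwrite('pics/w3.png',W['img'])
g=W['img'];hull=g[:, :].copy()
E
```

```text
[0.56363591 0.01560076 0.22722142] 0.34079718441646106 11.993724522180855 [[ 0.951  0.309  0.007]
 [ 0.309 -0.951 -0.001]
 [ 0.007  0.003 -1.   ]] [-0.15640439  0.24947992  0.00700575]
```

{"method": "jog_arm", "body": {"rows": "-3.1 5 0 0 0 0 1;-3.1 5 0 0 0 0 1;-3.1 5 0 0 0 0 1;-3.1 5 0 0 0 0 1;-3.2 5 0 0 0 0 1"}}

```text
time: 5.4
position: [0.4888, -0.2746, 0.2214]
tool_rot: [-3.102, -0.484, 0.004]
ft_force: [0.4, 0.5, 0.0]
grip_width: 0.338
grip_force: 12.0
```

{"method": "jog_arm", "body": {"rows": "0 0 4 0 0.007 0 1;0 0 4 0 0 0 1;0 0 4 0 0 0 1;0 0 2 0 0 0 1;0 0 0 0 0 0 1"}}

```text
time: 6.02
position: [0.4886, -0.2717, 0.0797]
tool_rot: [-3.098, -0.484, -0.002]
ft_force: [-0.3, -0.2, -0.3]
grip_width: 0.34
grip_force: 12.0
```

```bash
python3 - <<'E'
from h import *
s=ctrl.get_state(); M=Rm(s['tool_rot']); print(s['position'],s['ft_force'],M[:,2],totool([.492,-.270,.036]))
S,T,W=cam('scene'),cam('side'),cam('wrist')
a=cv2.resize(S['img'][170:250,105:195],(450,400),interpolation=cv2.INTER_CUBIC)
b=cv2.resize(T['img'][110:190,250:320],(350,400),interpolation=cv2.INTER_CUBIC)
cv2.imwrite('pics/p.png',np.hstack([a,b]))
E
```

```text
[ 0.48861869 -0.27165929  0.07970567] [-0.29193831 -0.22127603 -0.30671876] [ 6.24430501e-04  6.23992530e-03 -9.99980337e-01] [ 0.00361709 -0.0002976   0.04371727]
```

View pics/p.png

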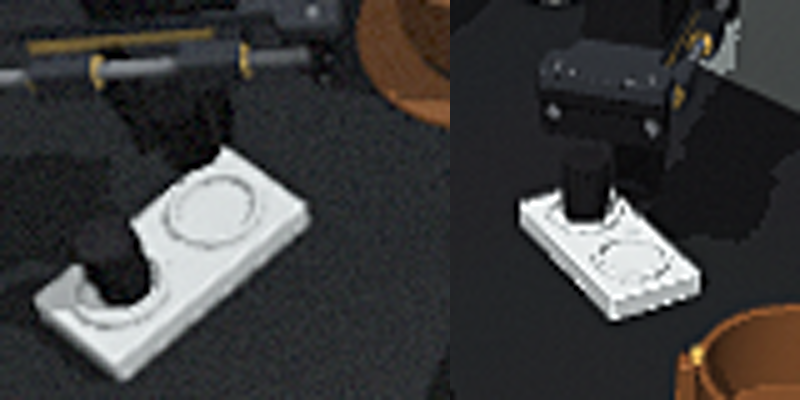

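{"method": "jog_arm", "body": {"rows": "0.3 -0.2 1.5 0 0 0 1;0 0 1.5 0 0 0 1;0 0 0.8 0 0 0 1;0 0 0.3 0 0 0 1;0 0 0 0 0 0 1"}}

```text
time: 6.8
position: [0.4936, -0.2694, 0.0419]
tool_rot: [-3.103, -0.486, -0.011]
ft_force: [1.2, 0.1, 0.0]
grip_width: 0.338
grip_force: 12.0
```

```bash
python3 - <<'E'
from h import *
s=ctrl.get_state(); print(s['position'],s['ft_force'],s['torque'])
E
```

```text
[ 0.49361344 -0.26940898  0.04188806] [1.15752496 0.06920856 0.02616995] [-0.00988071 -0.03267939 -0.01339682]
```

{"method": "jog_arm", "body": {"rows": "0 0 0.2 0 0 0 1;0 0 0.2 0 0 0 1;0 0 0 0 0 0 1"}}

```text
time: 7.18
position: [0.4936, -0.2694, 0.038]
tool_rot: [-3.103, -0.486, -0.011]
ft_force: [-0.1, -0.2, 0.4]
grip_width: 0.339
grip_force: 12.0
```

{"method": "jog_arm", "body": {"rows": "0 0 0.2 0 0 0 1;0 0 0 0 0 0 1"}}

```text
time: 7.42
position: [0.4936, -0.2693, 0.0359]
tool_rot: [-3.103, -0.486, -0.01]
ft_force: [0.2, -0.1, -0.1]
grip_width: 0.34
grip_force: 12.0
```

{"method": "jog_arm", "body": {"rows": "0 0 0.15 0 0 0 1;0 0 0 0 0 0 1"}}

```text
time: 7.68
position: [0.4936, -0.2693, 0.0344]
tool_rot: [-3.103, -0.486, -0.01]
ft_force: [-0.7, 0.2, 0.2]
grip_width: 0.344
grip_force: 12.0
```

{"method": "jog_arm", "body": {"rows": "0 0 0.15 0 0 0 1;0 0 0 0 0 0 1"}}

```text
time: 7.92
position: [0.4936, -0.2693, 0.0329]
tool_rot: [-3.103, -0.486, -0.01]
ft_force: [0.1, 0.2, -0.5]
grip_width: 0.341
grip_force: 12.0
```

{"method": "jog_arm", "body": {"rows": "0 0 0.1 0 0 0 1;0 0 0 0 0 0 1"}}

```text
time: 8.18
position: [0.4939, -0.2694, 0.0324]
tool_rot: [-3.103, -0.486, -0.011]
ft_force: [-0.5, 1.1, 3.7]
grip_width: 0.344
grip_force: 12.0
```

{"method": "jog_arm", "body": {"rows": "0 0 0 0 0 0 0.1;0 0 0 0 0 0 -0.1;0 0 0 0 0 0 -0.1"}}

```text
time: 8.55
position: [0.4936, -0.2694, 0.0318]
tool_rot: [-3.103, -0.486, -0.01]
ft_force: [1.0, -0.4, -0.5]
grip_width: 0.525
grip_force: 0.0
```

{"method": "jog_arm", "body": {"rows": "0 0 -2 0 0 0 -0.1;0 0 -4 0 0 0 -0.1;0 0 -6 0 0 0 -0.1;0 0 -5 0 0 0 0.5;0 0 0 0 0 0 1"}}

```text
time: 9.18
position: [0.4953, -0.2709, 0.207]
tool_rot: [3.099, 0.485, 0.022]
ft_force: [0.5, 1.1, -0.5]
grip_width: 0.403
grip_force: 0.0
```

```bash
python3 - <<'E'
from h import *
import pickle
W=cam('wrist'); pickle.dump(W,open('w4.pkl','wb'))
u,v=proj(W,[.492,-.27,.03]).astype(int); print(u,v)
cv2.imwrite('pics/w4.png',cv2.resize(W['img'][max(0,v-75):v+75,max(0,u-100):u+100],None,fx=3,fy=3,interpolation=cv2.INTER_CUBIC))
s=ctrl.get_state(); print(s['position'],s['grip_width'],Rm(s['tool_rot']))
E
```

```text
246 176
[ 0.49369351 -0.27027101  0.20408791] 0.36124215506502394 [[ 9.52053330e-01  3.05763448e-01  1.01572649e-02]
 [ 3.05783389e-01 -9.52101009e-01 -4.33827088e-04]
 [ 9.53809365e-03  3.51894940e-03 -9.99948320e-01]]
```

View pics/w4.png

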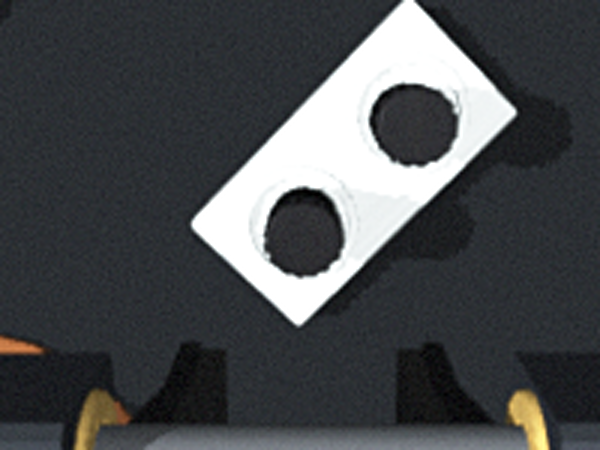

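The cap stands in the free well (crop (305,230)), clear of the spare. Next I'll go behind the raised (137°) side of the lid with the fingers shut.

{"method": "jog_arm", "body": {"rows": "1.5 -5.7 0 0 0 0 1;1.5 -5.7 0 0 0 0 1;1.5 -5.7 0 0 0 0 1;1.5 -5.7 0 0 0 0 1;1.5 -5.7 0 0 0 0 1"}}

```text
time: 9.85
position: [0.4754, 0.0262, 0.2008]
tool_rot: [-3.102, -0.485, -0.007]
ft_force: [2.0, -0.3, 0.5]
grip_width: 0.003
grip_force: 0.0
```

{"method": "jog_arm", "body": {"rows": "1.5 -5.7 0 0 0 0 1;0 0 0 0 -0.01 -0.17 1;0 0 0 0 0 -0.17 1;0 0 0 0 0 -0.17 1;0 0 0 0 0 0 1"}}

```text
time: 10.48
position: [0.4727, 0.0832, 0.2011]
tool_rot: [-2.881, -1.251, 0.009]
ft_force: [-0.7, -0.4, 0.1]
grip_width: 0.005
grip_force: 0.0
```

```bash
python3 - <<'E'
from h import *
s=ctrl.get_state(); print(s['position'],s['joint_positions'],Rm(s['tool_rot']).round(3),totool([.477,.0844,.081]))
E
```

```text
[0.47270515 0.08321577 0.2010612 ] [ 5.15367607e-01  1.57971380e-03 -7.37546117e-01  1.86129812e+00
  1.54905080e-03  1.28471249e+00 -9.74404485e-01] [[ 0.683  0.73  -0.005]
 [ 0.73  -0.683 -0.002]
 [-0.005 -0.003 -1.   ]] [0.00438151 0.00266337 0.12003437]
```

{"method": "jog_arm", "body": {"rows": "0.4 0.2 4 0 0 0 1;0 0 4 0 0 0 1;0 0 3 0 0 0 1;0 0 1 0 0 0 1;0 0 0 0 0 0 1"}}

```text
time: 11.1
position: [0.4772, 0.0848, 0.0823]
tool_rot: [-2.881, -1.252, 0.006]
ft_force: [0.6, 0.6, 0.3]
grip_width: 0.003
grip_force: 0.0
```

{"method": "jog_arm", "body": {"rows": "0 0.4 0 0 0 0 1;0 0.2 0 0 0 0 1;0 0 0 0 0 0 1"}}

```text
time: 11.48
position: [0.4827, 0.0804, 0.0833]
tool_rot: [2.88, 1.252, -0.003]
ft_force: [-0.2, 0.2, -0.7]
grip_width: 0.006
grip_force: 0.0
```

{"method": "jog_arm", "body": {"rows": "0 0.2 0 0 0 0 1;0 0.1 0 0 0 0 1;0 0 0 0 0 0 1"}}

```text
time: 11.85
position: [0.4842, 0.0785, 0.0826]
tool_rot: [2.88, 1.253, -0.005]
ft_force: [-0.2, -0.1, 0.9]
grip_width: 0.006
grip_force: 0.0
```

{"method": "jog_arm", "body": {"rows": "0 0.2 0 0 0 0 1;0 0.1 0 0 0 0 1;0 0 0 0 0 0 1"}}

```text
time: 12.22
position: [0.4864, 0.0765, 0.0826]
tool_rot: [2.88, 1.253, -0.005]
ft_force: [0.5, 0.1, -0.7]
grip_width: 0.003
grip_force: 0.0
```

{"method": "jog_arm", "body": {"rows": "0 0.2 0 0 0 0 1;0 0.1 0 0 0 0 1;0 0 0 0 0 0 1"}}

```text
time: 12.6
position: [0.4886, 0.0744, 0.0826]
tool_rot: [2.88, 1.253, -0.005]
ft_force: [0.1, 0.6, -0.8]
grip_width: 0.008
grip_force: 0.0
```

{"method": "jog_arm", "body": {"rows": "0 0.2 0 0 0 0 1;0 0.1 0 0 0 0 1;0 0 0 0 0 0 1"}}

```text
time: 12.98
position: [0.4908, 0.0724, 0.0826]
tool_rot: [2.88, 1.253, -0.005]
ft_force: [-0.7, -0.5, -0.4]
grip_width: 0.004
grip_force: 0.0
```

```bash
cat > lid.py <<'E'
from h import *
from scipy.optimize import least_squares
def lid():
    sets=[]
    for n,b in(('scene',(205,285,195,280)),('side',(175,245,155,205))):
        d=cam(n); x0,x1,y0,y1=b; g=cv2.cvtColor(d['img'],cv2.COLOR_BGR2GRAY); m=np.zeros_like(g); m[y0:y1,x0:x1]=g[y0:y1,x0:x1]>215
        c=max(cv2.findContours(m,cv2.RETR_EXTERNAL,cv2.CHAIN_APPROX_NONE)[0],key=cv2.contourArea); h=cv2.convexHull(c)[:,0].astype(float)
        e=cv2.fitEllipse(h.astype(np.float32)); print(n,np.round(e[0],1),np.round(e[1],1)); sets.append((d,h))
    def res(p):
        n=np.array([p[3],p[4],1]);n/=np.linalg.norm(n);C=p[:3];o=[]
        for d,h in sets:
            r=np.array([ray(d,*q) for q in h]); t=((C-d['o'])@n)/(r@n); o.append(np.linalg.norm(d['o']+r*t[:,None]-C,axis=1)-.068)
        return np.concatenate(o)
    s=least_squares(res,[.55,.02,.085,0,0],loss='soft_l1',f_scale=.001,x_scale=[.01,.01,.01,.1,.1]); print('lid',s.x.round(4))
if __name__=='__main__': lid()
E
python3 lid.py
```

```text
scene [253.2 240.8] [37.6 56.8]
side [232.4 182.6] [35.1 98.4]
lid [ 0.5476  0.0281  0.0696 -0.1965 -0.3265]
```

{"method": "jog_arm", "body": {"rows": "0 0.2 0 0 0 0 1;0 0.1 0 0 0 0 1;0 0 0 0 0 0 1"}}

```text
time: 13.45
position: [0.4929, 0.0704, 0.0825]
tool_rot: [2.88, 1.253, -0.005]
ft_force: [-0.1, 0.9, -0.1]
grip_width: 0.006
grip_force: 0.2
```

{"method": "jog_arm", "body": {"rows": "0 0.2 0 0 0 0 1;0 0.1 0 0 0 0 1;0 0 0 0 0 0 1"}}

```text
time: 13.82
position: [0.4953, 0.0683, 0.0826]
tool_rot: [2.88, 1.253, -0.005]
ft_force: [0.0, 0.6, 0.2]
grip_width: 0.005
grip_force: 0.1
```

{"method": "jog_arm", "body": {"rows": "0 0.1 0 0 0 0 1;0 0.1 0 0 0 0 1;0 0 0 0 0 0 1"}}

```text
time: 14.2
position: [0.4967, 0.0671, 0.0827]
tool_rot: [2.88, 1.253, -0.004]
ft_force: [-0.4, -0.5, -0.6]
grip_width: 0.007
grip_force: 0.2
```

```bash
python3 - <<'E'
from h import *
W=cam('wrist'); S=cam('scene'); T=cam('side')
a=cv2.resize(S['img'][180:290,195:295],(364,400),interpolation=cv2.INTER_CUBIC)
b=cv2.resize(T['img'][130:240,170:270],(364,400),interpolation=cv2.INTER_CUBIC)
cv2.imwrite('pics/n.png',np.hstack([a,b]))
E
```

```text
(no output)
```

View pics/n.png

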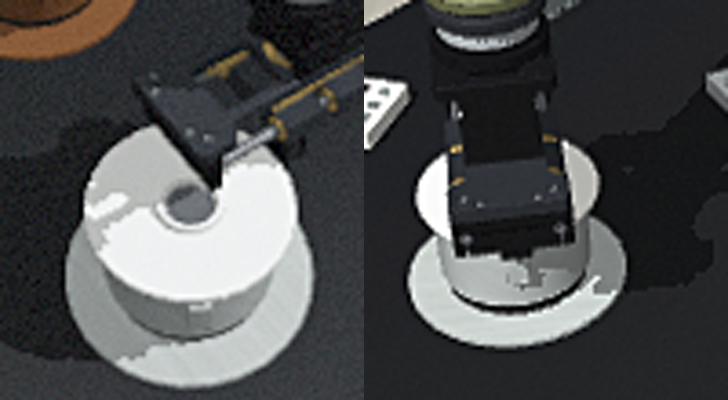

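The gripper hides the near edge, but the scene view shows the lid about 3 px further left than before, so it has moved. I'll back off and measure.

{"method": "jog_arm", "body": {"rows": "0 -1 0 0 0 0 1;0 -3 0 0 0 0 1;0 -1.5 -5 0 0 0 1;0 0 -6 0 0 0 1;0 0 -5 0 0 0 1"}}

```text
time: 14.98
position: [0.4563, 0.1057, 0.2448]
tool_rot: [2.878, 1.254, -0.003]
ft_force: [1.0, 0.0, -0.5]
grip_width: 0.004
grip_force: 0.0
```

```bash
cat > lidw.py <<'E'
from h import *
from scipy.optimize import least_squares
W=cam('wrist'); s=ctrl.get_state(); print(s['position'])
g=cv2.cvtColor(W['img'],cv2.COLOR_BGR2GRAY); g[212:]=0
c=max(cv2.findContours((g>215).astype(np.uint8),cv2.RETR_EXTERNAL,cv2.CHAIN_APPROX_NONE)[0],key=cv2.contourArea)
h=cv2.convexHull(c)[:,0].astype(float); print(h.min(0),h.max(0)); h=h[(h[:,1]<209)&(h[:,1]>2)&(h[:,0]>2)&(h[:,0]<509)]
r=np.array([ray(W,*q) for q in h])
def res(p):
    n=np.array([p[3],p[4],1]);n/=np.linalg.norm(n);C=np.array(p[:3]);t=((C-W['o'])@n)/(r@n); return np.linalg.norm(W['o']+r*t[:,None]-C,axis=1)-.068
f=least_squares(res,[.55,.02,.085,0,0],loss='soft_l1',f_scale=.0005,x_scale=[.01,.01,.01,.1,.1]); print('free',f.x.round(4),abs(f.fun).mean())
f=least_squares(lambda p:res([p[0],p[1],p[2],0,0]),[.55,.02,.085],loss='soft_l1',f_scale=.0005); print('level',f.x.round(4),abs(f.fun).mean())
cv2.imwrite('pics/lw.png',W['img'])
E
python3 lid.py; python3 lidw.py
```

```text
scene [246.8 237.3] [49.1 57.5]
side [208.9 182.1] [30.3 49.6]
lid [ 0.5504  0.0158  0.0823 -0.0067  0.0135]
[0.45806245 0.10570675 0.24531977]
[281. 119.] [415. 211.]
free [ 0.5363  0.0452  0.1204 -0.5693  0.0845] 0.0008721496101702051Traceback (most recent call last):
  File "lidw.py", line 11, in <module>
    f=least_squares(lambda p:res([p[0],p[1],p[2],0,0]),[.55,.02,.085],loss='soft_l1',f_scale=.0005); print('level',f.x.round(4),abs(f.fun).mean())
    return func(*args, **kwargs)
    vector_fun = VectorFunction(
        fun_wrapped,
    ...<6 lines>...
        workers=workers
    )
    self._update_fun()
    ~~~~~~~~~~~~~~~~^^
    self.f = self.fun_wrapped(xp_copy(self.x))
             ~~~~~~~~~~~~~~~~^^^^^^^^^^^^^^^^^
    return np.atleast_1d(self.fun(x))
                         ~~~~~~~~^^^
    return self.f(x, *self.args, **self.kwargs)
           ~~~~~~^^^^^^^^^^^^^^^^^^^^^^^^^^^^^^
  File "lidw.py", line 11, in <lambda>
    f=least_squares(lambda p:res([p[0],p[1],p[2],0,0]),[.55,.02,.085],loss='soft_l1',f_scale=.0005); print('level',f.x.round(4),abs(f.fun).mean())
                             ~~~^^^^^^^^^^^^^^^^^^^^^^
  File "lidw.py", line 9, in res
    n=np.array([p[3],p[4],1]);n/=np.linalg.norm(n);C=np.array(p[:3]);t=((C-W['o'])@n)/(r@n); return np.linalg.norm(W['o']+r*t[:,None]-C,axis=1)-.068
                              ^^^^^^^^^^^^^^^^^^^^
numpy._core._exceptions._UFuncOutputCastingError: Cannot cast ufunc 'divide' output from dtype('float64') to dtype('int64') with casting rule 'same_kind'
```

The lid is now level (tilt ~0.01) and centred at (0.550, 0.016), so it has dropped in. Next, press over the 137° plunger at about (0.5105, 0.053).

{"method": "jog_arm", "body": {"rows": "-0.1 2.5 2.5 0 0 0 1;-0.1 2.5 3 0 0 0 1;-0.1 2.4 4 0 0 0 1;0 0 3 0 0 0 1;0 0 2 0 0 0 1"}}

```text
time: 15.75
position: [0.5061, 0.052, 0.0942]
tool_rot: [-2.879, -1.253, 0.012]
ft_force: [0.1, 0.4, 1.3]
grip_width: 0.005
grip_force: 0.0
```

```bash
sed -i 's/0,0\])/0.,0.])/' lidw.py; python3 - <<'E'
from h import *
s=ctrl.get_state(); print(s['position'],Rm(s['tool_rot'])[:,2],totool([.5105,.053,.088]))
E
```

```text
[0.50611518 0.05200622 0.09424796] [-0.00751647 -0.00118206 -0.99997105] [0.00375262 0.00256118 0.00621365]
```

{"method": "jog_arm", "body": {"rows": "0.4 0.2 0.5 0 -0.007 0 1;0 0 0.2 0 0 0 1;0 0 0.1 0 0 0 1;0 0 0 0 0 0 1"}}

```text
time: 16.25
position: [0.513, 0.0535, 0.0902]
tool_rot: [2.877, 1.252, -0.013]
ft_force: [0.8, 0.3, -0.6]
grip_width: 0.004
grip_force: 0.0
```

{"method": "jog_arm", "body": {"rows": "0 0 0.1 0 0 0 1;0 0 0.1 0 0 0 1;0 0 0 0 0 0 1"}}

```text
time: 16.62
position: [0.5126, 0.0534, 0.0875]
tool_rot: [2.878, 1.252, -0.015]
ft_force: [0.8, 0.3, 0.3]
grip_width: 0.006
grip_force: 0.0
```

{"method": "jog_arm", "body": {"rows": "0 0 0.1 0 0 0 1;0 0 0.1 0 0 0 1;0 0 0 0 0 0 1"}}

```text
time: 17.0
position: [0.5126, 0.0534, 0.0855]
tool_rot: [2.878, 1.252, -0.015]
ft_force: [-0.5, -1.2, 0.5]
grip_width: 0.008
grip_force: 0.0
```

{"method": "jog_arm", "body": {"rows": "0 0 0.1 0 0 0 1;0 0 0 0 0 0 1"}}

```text
time: 17.25
position: [0.5127, 0.0534, 0.0851]
tool_rot: [2.877, 1.252, -0.015]
ft_force: [-1.8, -1.7, 3.9]
grip_width: 0.006
grip_force: 2.3
```

Contact at z ≈ 0.0852. Now press in small steps.

{"method": "jog_arm", "body": {"rows": "0 0 0.1 0 0 0 1;0 0 0 0 0 0 1"}}

```text
time: 17.5
position: [0.5127, 0.0535, 0.0847]
tool_rot: [2.877, 1.252, -0.015]
ft_force: [-3.6, -0.5, 8.9]
grip_width: 0.001
grip_force: 4.6
```

{"method": "jog_arm", "body": {"rows": "0 0 0.1 0 0 0 1;0 0 0 0 0 0 1"}}

```text
time: 17.75
position: [0.5127, 0.0535, 0.084]
tool_rot: [2.877, 1.252, -0.015]
ft_force: [-4.1, -0.6, 11.1]
grip_width: 0.005
grip_force: 5.5
```

{"method": "jog_arm", "body": {"rows": "0 0 0.1 0 0 0 1;0 0 0 0 0 0 1"}}

```text
time: 18.0
position: [0.5127, 0.0536, 0.0831]
tool_rot: [2.877, 1.252, -0.015]
ft_force: [-4.8, -0.4, 12.1]
grip_width: 0.003
grip_force: 5.8
```

{"method": "jog_arm", "body": {"rows": "0 0 0.1 0 0 0 1;0 0 0.1 0 0 0 1;0 0 0 0 0 0 1"}}

```text
time: 18.38
position: [0.5126, 0.0536, 0.0811]
tool_rot: [2.877, 1.252, -0.015]
ft_force: [-4.1, -0.1, 12.4]
grip_width: 0.006
grip_force: 6.0
```

{"method": "jog_arm", "body": {"rows": "0 0 0.1 0 0 0 1;0 0 0 0 0 0 1"}}

```text
time: 18.62
position: [0.5126, 0.0536, 0.0802]
tool_rot: [2.877, 1.252, -0.016]
ft_force: [-5.4, -0.0, 13.0]
grip_width: 0.003
grip_force: 6.4
```

{"method": "jog_arm", "body": {"rows": "0 0 0.1 0 0 0 1;0 0 0 0 0 0 1"}}

```text
time: 18.88
position: [0.5127, 0.0537, 0.0798]
tool_rot: [2.877, 1.252, -0.016]
ft_force: [-6.4, -0.3, 17.0]
grip_width: 0.005
grip_force: 8.6
```

{"method": "jog_arm", "body": {"rows": "0 0 0.06 0 0 0 1;0 0 0 0 0 0 1"}}

```text
time: 19.12
position: [0.5127, 0.0536, 0.0795]
tool_rot: [2.876, 1.252, -0.016]
ft_force: [-8.3, -0.8, 19.3]
grip_width: 0.005
grip_force: 9.9
```

{"method": "jog_arm", "body": {"rows": "0 0 -0.5 0 0 0 1;0 0 -2 0 0 0 1;0 0 -1 0 0 0 1;0 0 0 0 0 0 1"}}

```text
time: 19.62
position: [0.5134, 0.0536, 0.1125]
tool_rot: [2.877, 1.251, -0.013]
ft_force: [0.7, -0.1, 0.3]
grip_width: 0.004
grip_force: 0.0
```

```bash
python3 - <<'E'
from h import *
s=ctrl.get_state(); print(s['position'],totool([.5383,-.0381,.12]),totool([.6033,.0316,.12]))
E
```

```text
[0.51337974 0.05357981 0.11247817] [-0.05014526  0.08074035 -0.00701671] [ 0.045156    0.08077157 -0.00788876]
```

{"method": "jog_arm", "body": {"rows": "2.2 4 0 0 0 0 1;2.3 4.1 0 0 0 0 1;0 0 1 0 0 0 1;0 0 0 0 0 0 1"}}

```text
time: 20.12
position: [0.6007, 0.0317, 0.0993]
tool_rot: [2.879, 1.254, -0.021]
ft_force: [-0.6, 1.0, 0.7]
grip_width: 0.007
grip_force: 0.0
```

```bash
python3 - <<'E'
from h import *
s=ctrl.get_state(); print(s['position'],Rm(s['tool_rot'])[:,2],totool([.6033,.0316,.092]))
E
```

```text
[0.60067573 0.03166413 0.09930062] [-0.01183953 -0.00620649 -0.99991065] [0.00183259 0.00199723 0.0072693 ]
```

{"method": "jog_arm", "body": {"rows": "0.2 0.2 0.4 -0.004 0.012 0 1;0 0 0.2 0 0 0 1;0 0 0 0 0 0 1"}}

```text
time: 20.5
position: [0.6051, 0.0313, 0.0957]
tool_rot: [2.878, 1.253, 0.005]
ft_force: [0.2, 0.8, 0.5]
grip_width: 0.005
grip_force: 0.0
```

{"method": "jog_arm", "body": {"rows": "0 0 0.1 0 0 0 1;0 0 0.1 0 0 0 1;0 0 0 0 0 0 1"}}

```text
time: 20.88
position: [0.6054, 0.0313, 0.0934]
tool_rot: [2.879, 1.253, 0.005]
ft_force: [-0.9, -0.6, 0.1]
grip_width: 0.008
grip_force: 0.0
```

{"method": "jog_arm", "body": {"rows": "0 0 0.1 0 0 0 1;0 0 0.1 0 0 0 1;0 0 0 0 0 0 1"}}

```text
time: 21.25
position: [0.6054, 0.0313, 0.0913]
tool_rot: [2.879, 1.253, 0.005]
ft_force: [0.5, -0.2, 0.7]
grip_width: 0.006
grip_force: 0.0
```

{"method": "jog_arm", "body": {"rows": "0 0 0.1 0 0 0 1;0 0 0.1 0 0 0 1;0 0 0 0 0 0 1"}}

```text
time: 21.62
position: [0.6054, 0.0313, 0.0893]
tool_rot: [2.879, 1.253, 0.004]
ft_force: [-0.7, 0.7, 1.1]
grip_width: 0.007
grip_force: 0.0
```

{"method": "jog_arm", "body": {"rows": "-0.2 -0.1 0.1 0 0 0 1;0 0 0.1 0 0 0 1;0 0 0 0 0 0 1"}}

```text
time: 22.0
position: [0.6033, 0.0305, 0.0874]
tool_rot: [2.879, 1.252, 0.005]
ft_force: [0.2, 0.7, 0.3]
grip_width: 0.006
grip_force: 0.0
```

{"method": "jog_arm", "body": {"rows": "0 0 0.1 0 0 0 1;0 0 0.1 0 0 0 1;0 0 0 0 0 0 1"}}

```text
time: 22.38
position: [0.6035, 0.0305, 0.0857]
tool_rot: [2.878, 1.252, 0.005]
ft_force: [-0.1, 0.9, 2.7]
grip_width: 0.004
grip_force: 1.1
```

{"method": "jog_arm", "body": {"rows": "0 0 0.1 0 0 0 1;0 0 0 0 0 0 1"}}

```text
time: 22.62
position: [0.6037, 0.0306, 0.0854]
tool_rot: [2.878, 1.252, 0.005]
ft_force: [-0.9, 0.1, 6.7]
grip_width: 0.003
grip_force: 3.3
```

{"method": "jog_arm", "body": {"rows": "0 0 0.1 0 0 0 1;0 0 0.1 0 0 0 1;0 0 0 0 0 0 1"}}

```text
time: 23.0
position: [0.6037, 0.0306, 0.0842]
tool_rot: [2.878, 1.252, 0.005]
ft_force: [-3.6, -0.6, 11.1]
grip_width: 0.007
grip_force: 5.5
```

{"method": "jog_arm", "body": {"rows": "0 0 0.1 0 0 0 1;0 0 0.1 0 0 0 1;0 0 0 0 0 0 1"}}

```text
time: 23.38
position: [0.6039, 0.0306, 0.0824]
tool_rot: [2.877, 1.252, 0.006]
ft_force: [-3.4, -1.1, 11.5]
grip_width: 0.007
grip_force: 5.9
```

{"method": "jog_arm", "body": {"rows": "0 0 0.1 0 0 0 1;0 0 0.1 0 0 0 1;0 0 0 0 0 0 1"}}

```text
time: 23.75
position: [0.6041, 0.0306, 0.0808]
tool_rot: [2.877, 1.252, 0.006]
ft_force: [-5.0, -0.9, 13.7]
grip_width: 0.006
grip_force: 6.6
```

{"method": "jog_arm", "body": {"rows": "0 0 0.1 0 0 0 1;0 0 0 0 0 0 1"}}

```text
time: 24.0
position: [0.6042, 0.0305, 0.0803]
tool_rot: [2.877, 1.252, 0.006]
ft_force: [-4.9, -1.3, 15.8]
grip_width: 0.006
grip_force: 8.0
```

{"method": "jog_arm", "body": {"rows": "0 0 0.1 0 0 0 1;0 0 0 0 0 0 1"}}

```text
time: 24.25
position: [0.6042, 0.0305, 0.0799]
tool_rot: [2.877, 1.252, 0.006]
ft_force: [-7.1, -1.5, 18.6]
grip_width: 0.004
grip_force: 9.7
```

{"method": "jog_arm", "body": {"rows": "0 0 -0.5 0 0 0 1;0 0 -3 0 0 0 1;-4.7 -0.1 0 0 0 0 1;-4.8 0 0 0 0 0 1;0 0 0 0 0 0 1"}}

```text
time: 24.88
position: [0.5354, -0.0424, 0.1105]
tool_rot: [2.881, 1.244, -0.0]
ft_force: [-0.0, -0.7, 0.8]
grip_width: 0.003
grip_force: 0.0
```

```bash
python3 - <<'E'
from h import *
s=ctrl.get_state(); print(s['position'],Rm(s['tool_rot'])[:,2],totool([.5383,-.0381,.092]))
E
```

```text
[ 0.53544808 -0.04242833  0.11048172] [ 0.00140806 -0.00375011 -0.99999198] [ 0.00513848 -0.00095958  0.01846936]
```

{"method": "jog_arm", "body": {"rows": "0.5 -0.1 1 0 0 0 1;0 0 0.7 0 0 0 1;0 0 0 0 0 0 1"}}

```text
time: 25.25
position: [0.5403, -0.0325, 0.0931]
tool_rot: [2.879, 1.256, 0.003]
ft_force: [0.2, 0.5, 1.3]
grip_width: 0.007
grip_force: 0.0
```

{"method": "jog_arm", "body": {"rows": "0 0 0.1 0 0 0 1;0 0 0.1 0 0 0 1;0 0 0 0 0 0 1"}}

```text
time: 25.62
position: [0.5407, -0.034, 0.0923]
tool_rot: [2.878, 1.252, 0.005]
ft_force: [0.5, 0.2, -0.4]
grip_width: 0.008
grip_force: 0.0
```

{"method": "jog_arm", "body": {"rows": "0 0 0.1 0 0 0 1;0 0 0.1 0 0 0 1;0 0 0 0 0 0 1"}}

```text
time: 26.0
position: [0.5405, -0.034, 0.0902]
tool_rot: [2.879, 1.253, 0.005]
ft_force: [0.1, 0.1, -0.2]
grip_width: 0.004
grip_force: 0.0
```

{"method": "jog_arm", "body": {"rows": "0 0 0.1 0 0 0 1;0 0 0.1 0 0 0 1;0 0 0 0 0 0 1"}}

```text
time: 26.38
position: [0.5405, -0.0339, 0.0881]
tool_rot: [2.879, 1.253, 0.005]
ft_force: [-0.2, -0.7, -0.6]
grip_width: 0.002
grip_force: 0.0
```

{"method": "jog_arm", "body": {"rows": "-0.4 0.1 0.1 0 0 0 1;0 0 0 0 0 0 1"}}

```text
time: 26.62
position: [0.5383, -0.0381, 0.0871]
tool_rot: [2.879, 1.251, 0.004]
ft_force: [0.4, 0.7, -0.2]
grip_width: 0.005
grip_force: 0.0
```

{"method": "jog_arm", "body": {"rows": "0 0 0.1 0 0 0 1;0 0 0.1 0 0 0 1;0 0 0 0 0 0 1"}}

```text
time: 27.0
position: [0.5387, -0.0378, 0.086]
tool_rot: [2.878, 1.252, 0.004]
ft_force: [-2.9, -1.0, 6.8]
grip_width: 0.01
grip_force: 2.9
```

{"method": "jog_arm", "body": {"rows": "0 0 0.1 0 0 0 1;0 0 0.1 0 0 0 1;0 0 0 0 0 0 1"}}

```text
time: 27.38
position: [0.5387, -0.0379, 0.0845]
tool_rot: [2.878, 1.252, 0.004]
ft_force: [-3.5, -0.0, 9.9]
grip_width: 0.007
grip_force: 4.8
```

{"method": "jog_arm", "body": {"rows": "0 0 0.1 0 0 0 1;0 0 0 0 0 0 1"}}

```text
time: 27.62
position: [0.5387, -0.0379, 0.0836]
tool_rot: [2.878, 1.252, 0.004]
ft_force: [-3.8, -1.7, 9.8]
grip_width: 0.006
grip_force: 5.0
```

{"method": "jog_arm", "body": {"rows": "0 0 0.1 0 0 0 1;0 0 0.1 0 0 0 1;0 0 0 0 0 0 1"}}

```text
time: 28.0
position: [0.5387, -0.038, 0.0816]
tool_rot: [2.878, 1.252, 0.004]
ft_force: [-3.2, -1.0, 9.9]
grip_width: 0.007
grip_force: 5.1
```

{"method": "jog_arm", "body": {"rows": "0 0 0.1 0 0 0 1;0 0 0 0 0 0 1"}}

```text
time: 28.25
position: [0.5388, -0.038, 0.0807]
tool_rot: [2.877, 1.252, 0.004]
ft_force: [-4.5, -0.6, 10.9]
grip_width: 0.006
grip_force: 5.2
```

{"method": "jog_arm", "body": {"rows": "0 0 0.1 0 0 0 1;0 0 0 0 0 0 1"}}

```text
time: 28.5
position: [0.5388, -0.0381, 0.0799]
tool_rot: [2.877, 1.252, 0.004]
ft_force: [-4.9, -1.2, 12.3]
grip_width: 0.005
grip_force: 6.0
```

{"method": "jog_arm", "body": {"rows": "0 0 0.1 0 0 0 1;0 0 0 0 0 0 1"}}

```text
time: 28.75
position: [0.5388, -0.0381, 0.0796]
tool_rot: [2.877, 1.252, 0.003]
ft_force: [-6.1, -0.9, 16.1]
grip_width: 0.004
grip_force: 8.3
```

{"method": "jog_arm", "body": {"rows": "0 0 0.1 0 0 0 1;0 0 0 0 0 0 1"}}

```text
time: 29.0
position: [0.5388, -0.0381, 0.0792]
tool_rot: [2.877, 1.251, 0.003]
ft_force: [-8.5, -0.5, 21.0]
grip_width: 0.007
grip_force: 10.6
```

{"method": "jog_arm", "body": {"rows": "0 0 -0.5 0 0 0 1;0 0 -2 0 0 0 1;2.4 -4.1 0 0 0 0 1;2.4 -4.1 0 0 0 0 1;0 0 0 0 0 0 1"}}

```text
time: 29.62
position: [0.5105, 0.0582, 0.1022]
tool_rot: [2.875, 1.263, 0.007]
ft_force: [0.2, -0.1, -0.3]
grip_width: 0.003
grip_force: 0.0
```

{"method": "jog_arm", "body": {"rows": "0 0 1 0 0 0 1;0 0 0.5 0 0 0 1;0 0 0.2 0 0 0 1;0 0 0 0 0 0 1"}}

```text
time: 30.12
position: [0.5113, 0.0529, 0.0837]
tool_rot: [2.88, 1.251, 0.004]
ft_force: [0.3, -0.7, 0.5]
grip_width: 0.005
grip_force: 0.0
```

{"method": "jog_arm", "body": {"rows": "0 0 0.1 0 0 0 1;0 0 0.1 0 0 0 1;0 0 0 0 0 0 1"}}

```text
time: 30.5
position: [0.5113, 0.0534, 0.0821]
tool_rot: [2.879, 1.253, 0.005]
ft_force: [-0.6, -0.0, 0.4]
grip_width: 0.006
grip_force: 0.0
```

{"method": "jog_arm", "body": {"rows": "0 0 0.1 0 0 0 1;0 0 0.1 0 0 0 1;0 0 0 0 0 0 1"}}

```text
time: 30.88
position: [0.5114, 0.0535, 0.0805]
tool_rot: [2.878, 1.253, 0.005]
ft_force: [-1.7, -0.2, 4.3]
grip_width: 0.008
grip_force: 2.2
```

{"method": "jog_arm", "body": {"rows": "0 0 0.1 0 0 0 1;0 0 0 0 0 0 1"}}

```text
time: 31.12
position: [0.5115, 0.0535, 0.0801]
tool_rot: [2.878, 1.252, 0.005]
ft_force: [-3.6, -0.5, 9.7]
grip_width: 0.006
grip_force: 4.7
```

{"method": "jog_arm", "body": {"rows": "0 0 0.1 0 0 0 1;0 0 0 0 0 0 1"}}

```text
time: 31.38
position: [0.5115, 0.0535, 0.0797]
tool_rot: [2.878, 1.252, 0.004]
ft_force: [-4.7, -1.0, 14.8]
grip_width: 0.006
grip_force: 7.0
```

{"method": "jog_arm", "body": {"rows": "0 0 0.1 0 0 0 1;0 0 0 0 0 0 1"}}

```text
time: 31.62
position: [0.5116, 0.0535, 0.0794]
tool_rot: [2.877, 1.252, 0.004]
ft_force: [-7.5, -1.3, 19.4]
grip_width: 0.007
grip_force: 9.5
```

{"method": "jog_arm", "body": {"rows": "0 0 -0.5 0 0 0 1;0 0 -2 0 0 0 1;2.3 4 0 0 0 0 1;2.3 4.1 0 0 0 0 1;0 0 0 0 0 0 1"}}

```text
time: 32.25
position: [0.6042, 0.0302, 0.1012]
tool_rot: [2.882, 1.249, 0.006]
ft_force: [-1.3, -0.3, -1.0]
grip_width: 0.006
grip_force: 0.0
```

{"method": "jog_arm", "body": {"rows": "0 0 1 0 0 0 1;0 0 0.5 0 0 0 1;0 0 0.2 0 0 0 1;0 0 0 0 0 0 1"}}

```text
time: 32.75
position: [0.6016, 0.032, 0.0855]
tool_rot: [2.878, 1.253, 0.005]
ft_force: [0.0, 0.1, -0.0]
grip_width: 0.003
grip_force: 0.0
```

{"method": "jog_arm", "body": {"rows": "0.1 0 0.2 0 0 0 1;0 0 0.1 0 0 0 1;0 0 0 0 0 0 1"}}

```text
time: 33.12
position: [0.6026, 0.0326, 0.0824]
tool_rot: [2.879, 1.253, 0.005]
ft_force: [0.3, -0.4, -1.1]
grip_width: 0.007
grip_force: 0.0
```

{"method": "jog_arm", "body": {"rows": "0 0 0.1 0 0 0 1;0 0 0.1 0 0 0 1;0 0 0 0 0 0 1"}}

```text
time: 33.5
position: [0.6027, 0.0326, 0.0807]
tool_rot: [2.878, 1.252, 0.005]
ft_force: [-0.9, -0.4, 2.5]
grip_width: 0.005
grip_force: 1.2
```

{"method": "jog_arm", "body": {"rows": "0 0 0.1 0 0 0 1;0 0 0 0 0 0 1"}}

```text
time: 33.75
position: [0.6028, 0.0326, 0.0804]
tool_rot: [2.878, 1.252, 0.005]
ft_force: [-2.0, -0.8, 5.9]
grip_width: 0.004
grip_force: 3.4
```

{"method": "jog_arm", "body": {"rows": "0 0 0.1 0 0 0 1;0 0 0 0 0 0 1"}}

```text
time: 34.0
position: [0.6028, 0.0326, 0.08]
tool_rot: [2.878, 1.252, 0.005]
ft_force: [-3.4, -1.1, 9.6]
grip_width: 0.005
grip_force: 5.2
```

Contact here is also at about 0.0808, the same as over the first plunger. I'll finish to about 19 N, retreat and check.

{"method": "jog_arm", "body": {"rows": "0 0 0.1 0 0 0 1;0 0 0 0 0 0 1"}}

```text
time: 34.25
position: [0.6028, 0.0327, 0.0797]
tool_rot: [2.878, 1.252, 0.005]
ft_force: [-6.4, -2.1, 13.6]
grip_width: 0.006
grip_force: 7.2
```

{"method": "jog_arm", "body": {"rows": "0 0 0.1 0 0 0 1;0 0 0 0 0 0 1"}}

```text
time: 34.5
position: [0.6029, 0.0327, 0.0794]
tool_rot: [2.877, 1.252, 0.005]
ft_force: [-7.5, -2.6, 18.5]
grip_width: 0.004
grip_force: 9.2
```

{"method": "jog_arm", "body": {"rows": "0 0 -0.5 0 0 0 1;0 0 -4 0 0 0 1;0 0 -5 0 0 0 1;-5 -2 -3 0 0 0 1;-5 -2 -2 0 0 0 1"}}

```text
time: 35.12
position: [0.5043, -0.0132, 0.2221]
tool_rot: [2.878, 1.254, 0.007]
ft_force: [-0.8, -1.4, 0.3]
grip_width: 0.002
grip_force: 0.0
```

{"method": "jog_arm", "body": {"rows": "-5 -2 0 0 0 0 1;-5 -2 0 0 0 0 1;0 0 0 0 0 0 1"}}

```text
time: 35.5
position: [0.4045, -0.0614, 0.2205]
tool_rot: [2.879, 1.243, 0.002]
ft_force: [0.9, -0.3, -0.2]
grip_width: 0.007
grip_force: 0.0
```

```bash
python3 lid.py; python3 - <<'E'
from h import *
S,T=cam('scene'),cam('side')
a=cv2.resize(S['img'][180:290,100:300],(800,440))[:, :]; a=cv2.resize(S['img'][180:290,100:300],(400,220),interpolation=cv2.INTER_CUBIC)
a=cv2.resize(S['img'][185:285,105:300],(780,400)); b=cv2.resize(T['img'][150:235,170:310],(330,200))
o=np.zeros((600,780,3),np.uint8);o[:400]=a;o[400:,:330]=b;cv2.imwrite('pics/f.png',o); print(ctrl.get_state()['position'],ctrl.get_state()['time'])
E
```

```text
scene [246.8 238.6] [48.8 57.4]
side [209.  183.6] [30.5 49.4]
lid [ 0.5509  0.016   0.0772 -0.0097  0.0147]
[ 0.40830925 -0.05831057  0.22086713] 35.7
```

View pics/f.png

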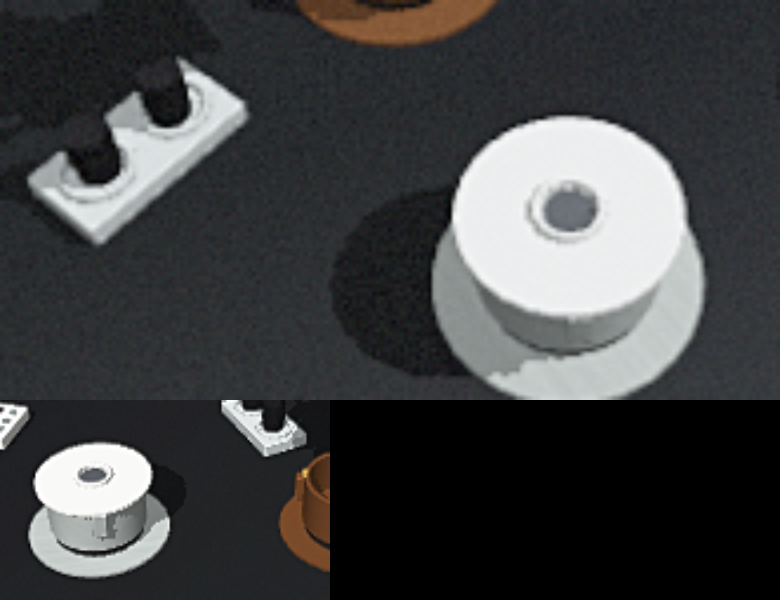

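The lid sits flat and 5 mm lower than before pressing, with matching contact heights over all three plungers. Both caps stand in the rack, at (92,150) and (165,95).

```bash
python3 -c "
from bench import ticket; print(ticket.close_job())"
```

```text
the job is handed in; nothing more can be done
None
```

The job is handed in: the cap stands in the empty rack well, and the lid is nudged in and pressed home over all three plungers. The lid reads level to about 0.02 rad, the press readings peaked at about 21 N, and the arm finished clear at about 36 s.

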